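# Load the marking station and run its sticking carriage home

## Robot

A 6-joint arm with a two-finger parallel gripper is mounted at the origin on the work surface. World frame = base frame: x ahead of the robot, y to its left, z up, the work surface at z = 0. Lengths are in m, angles in degrees, forces in N, time in s.
With the tool pointing down it reaches from about 0.3 to 0.75 m from the base axis. Payload 8.5 kg.
Tool frame: the origin (TCP) lies between the finger pads; the fingertips stand env.finger_overhang ahead of it and the grasp point (between the pads) lies 2 mm behind it (env.finger_overhang is the distance from the TCP to the fingertips, in m); z points along the fingers, y is the line along which they close (so a half turn about z gives the same grasp; the last joint's range is limited). The gripper opens to 85 mm and grips with 20 to 120 N. Pads are 22 mm wide; open, the fingers measure 114 mm over their backs; the gripper's body (76 mm by 85 mm) begins 54 mm behind the grasp point. The pads swing forward as they close: fully open they stand 13 mm farther back than shut.
Start: joints at [-78.226, 21.807, 74.336, -0, 83.858, -12.336], TCP at [0.225, -0.502, 0.248] pointing down, gripper open.
Joint ranges: [-178.18, 178.18], [-50.72, 133.34], [12.68, 142.11], [-81.47, 261.47], [9.98, 163.14], [-165.26, 165.26]. Speed limits (degrees/s): [136.94, 136.94, 180, 180, 180, 180].

## Interface

Orientations are given as a 3x3 rotation matrix whose columns are the frame's x, y, z axes.
In Python, from rig import env gives the robot as it stands. The module is installed in compiled form; this text tells all that it offers.
- The arm moves only by the tool jog_arm, never from a script. Its arguments are lists of equal length, an entry for each row: "hand": the finger opening in m, from 0 to 0.0854; "travel": the shift along the world's x, y, z in m, a list of three; "yaw": the turn about the world's z in rad. A call has exactly 5 rows; each row shifts and turns the commanded pose from where the row before left it; what a row does not reach is not made up. A row lasts 1/8 s, in which the tool goes at most 62.5 mm and 10.7 degrees, less where a joint would pass 70% of its speed; a pose out of reach is approached as far as the arm can. A call is refused whole if a number of a shift passes 0.0625 or a number of a turn 0.188, either way. A call with a gripper value outside its range is refused whole. The fingers move at their own pace and stop on an object; "grip_force" is the grip in N (left out, the last holds). Time passes only in rows, so rows that do not move let the fingers close, or fill a call up. It gives the time, the measured TCP pose, the force, the opening and the grip force at its end, in the units of the state.
- env.observe(): the state, without advancing time (a new reading comes with each control period).
- env.get_image(name): name is "scene" or "top" or "wrist"; returns the picture (480x640x3 uint8, red, green, blue); there is no depth.
- env.calibration(name): a dict with "fx", "fy", "cx", "cy" (pixels), "position" and "rotation" of the camera in the world; the wrist camera has in their place "hand_eye" (4x4, takes a point from camera to tool coordinates, whose origin is the TCP and whose axes are the flange's). Camera axes: x right, y down, z forward; pixel columns grow to the right and rows downward; lengths in m; the calibration is good to about 2 mm. A picture is of the moment at which its call begins: read the wrist's pose just before it. calibration takes no time and is no camera call.
- env.close_job(): hands the job in; it is judged then, once.
The state is a dict: "time_s": time; "q": joint angles; "qvel": joint speeds; "joint_efforts": joint torques, N m; "position": TCP position; "tool_rot": TCP orientation; "ft_force": force on the tool from outside, world axes, zero at the start; "wrist_torque": the same for the moment, N m; "grip_width": finger opening in m; "gripper_force": force on a finger pad.
Only numpy, scipy, OpenCV 4.12 (cv2) and the standard library are available. Lean on these libraries where they do the work, as an engineer would, in place of code of your own. Each camera call takes 0.05 s, during which the arm holds its last target. There are 200 camera calls.

## Task

The loading carriage of the marking station has stood idle and sticks on its rail. Stand the hollow steel sleeve over the brass spigot on the carriage and let go of it; then push the carriage by its black handle until it breaks free, and run it on under the hood until it rests against the rubber end stop hidden beneath it, touching that only gently (about 5 N, never 12 N). Leave the carriage resting against the stop with the sleeve seated on its spigot, let go, and do not disturb the other parts on the bench.

Things in the scene. Friction and masses are not known exactly. Their poses are not given: they have to be found in the camera images.
- sleeve_mid (a point): hollow steel sleeve (tube) standing upright on the bench: outer diameter 52 mm, bore 40 mm, 50 mm tall, about 0.28 kg. The point is its centre, half-way up (25 mm above its foot); z is its axis, up.
- carriage: carriage on its rail: aluminium plate 90 mm wide, 210 mm long, top 56 mm above the bench, brass spigot near its leading end, black bridge handle near its trailing end. Its +y is the direction of travel, level, towards the blue hood; x across, z up. Origin: at bench height under the rail's centre line, 40 mm behind the spigot's axis, 115 mm ahead of the handle bar.
- guide: the fixed bed and rail that carry the carriage: 120 mm wide, 460 mm long; axes and origin as the carriage has them at its start, so the carriage's travel is its y in this frame. The carriage starts stuck: pushed, it yields 3 to 8 mm until 12 to 22 N is reached, then comes free with a jerk of some mm and runs with 2 to 4 N of drag; it stays where it is left. The hidden end stop comes 110 to 150 mm from the start.
- nest (a point): centre of the round steel seat on the carriage (72 mm across, 60 mm above the bench) on which the sleeve's foot stands. The brass spigot rises 18 mm from it: 36 mm in diameter for 10 mm, then tapering to 22 mm at its top; it enters the sleeve's bore with 2 mm to spare all round. A seated sleeve has its centre 25 mm above this point. Axes as the carriage.
- handle (a point): middle of the black round bar of the bridge handle: 14 mm thick, 92 mm long, across the rail (along the carriage's x), axis 101 mm above the bench, on two 12 mm posts 36 mm either side of the middle; 38 mm free below the bar. Can be pushed from behind (its -y side) or pinched from above. Axes as the carriage. With the carriage home it is still 95 mm or more outside the hood.
- marker: fixed blue marking station, a hood over the far end of the rail: 150 mm wide, 170 mm long along the rail, roof 190 mm and head 250 mm high, open towards the carriage. Origin: at bench height under its centre; +y is the direction of travel; open front face 85 mm before the origin. To it belongs the end stop, out of sight under the carriage plate: a rubber buffer of 2 to 3 N per mm that must never take 12 N.
- slug: bystander: solid steel slug, 40 mm in diameter, 42 mm tall, standing on the bench; origin at the centre of its foot.
- seal: bystander: flat black rubber seal ring, 68 mm outside, 12 mm tall, lying on the bench; origin at the centre of its underside.
- tub: bystander: clear plastic tub (open bowl), 90 mm across, 45 mm tall; origin at the centre of its underside.
Things that resemble listed ones, but are neither listed nor needed, are in the scene too. What is shaped like the part that bears sleeve_mid but green or turquoise is not meant.

How it is judged:
By the outcome, as a careful person would: the job done as asked, in the order asked, and still so for the second after the job is handed in, with the robot touching nothing.
It also fails if it takes over 72 s, if anything falls off the work surface, if the arm or the gripper's body presses on something with over 40 N, if the wrist force passes 120 N, or if a joint passes its speed limit or range.

## Working session

There is one attempt and no reset: what is moved stays moved. The work goes in short steps, Python scripts to look and compute and a tool call to move; the robot and the scene stay as the last step left them, time stands still between calls to the robot, and variables do not carry over. Pictures are saved under pics/ and viewed, at most 10 in all, crops included, and the job is handed in when it is done.

Besides the shell and the picture viewer there is one more tool, called after "Emit:" in YAML: its name, and indented under it one key for each argument. jog_arm: Moves the arm, as the interface text tells. Its arguments: {"type":"object","properties":{"hand":{"type":"array"},"travel":{"type":"array"},"yaw":{"type":"array"},"grip_force":{"type":"number"}},"required":["hand","travel","yaw"]}

```bash
mkdir -p pics
cat > h.py <<'E'
import numpy as np, cv2
from rig import env
def cam(name,st=None):
    c=env.calibration(name)
    if name=="wrist":
        st=st or env.observe()
        H=np.array(c["hand_eye"]);R=np.array(st["tool_rot"]);
        return c,R@H[:3,:3],R@H[:3,3]+np.array(st["position"])
    return c,np.array(c["rotation"]),np.array(c["position"])
def ray(C,u,v,z):
    c,R,p=C
    d=R@np.array([(u-c["cx"])/c["fx"],(v-c["cy"])/c["fy"],1.])
    return p+d*(z-p[2])/d[2]
def proj(C,P):
    c,R,p=C
    q=R.T@(np.array(P)-p)
    return c["fx"]*q[0]/q[2]+c["cx"],c["fy"]*q[1]/q[2]+c["cy"]
def grab(name,f):
    C=cam(name); im=env.get_image(name)
    cv2.imwrite("pics/"+f,im[:,:,::-1]); return C,im
E
python3 - <<'E'
from h import *
s=env.observe(); print({k:np.round(v,4).tolist() for k,v in s.items()}, env.finger_overhang)
for n in("top","scene"):
    C,im=grab(n,n+"1.png"); print(n,C[2],C[1][:,2],C[0]["fx"])
E
```

```text
{'time_s': 0.0, 'q': [-78.2273, 21.8417, 74.3837, 0.002, 83.8563, -12.335], 'qvel': [-0.136, -0.0298, 0.0342, 0.0954, -0.0411, 0.0651], 'joint_efforts': [-0.0002, -44.8466, -23.1271, -0.0001, 0.0049, -0.0], 'position': [0.2246, -0.5018, 0.2477], 'tool_rot': [[0.9128, 0.4084, -0.0003], [0.4084, -0.9128, 0.0014], [0.0003, -0.0014, -1.0]], 'ft_force': [0.1664, -0.0192, -0.0438], 'wrist_torque': [-0.0204, 0.0442, 0.0013], 'gripper_force': 0.0, 'grip_width': 0.0853} 0.017
top [0.43556913 0.00508145 1.28614026] [ 0.05464301 -0.00141666 -0.99850495] 601.258981907373
scene [0.85033868 0.40108983 0.71312373] [-0.40723078 -0.48476712 -0.7740568 ] 449.4305987056295
```

View pics/top1.png

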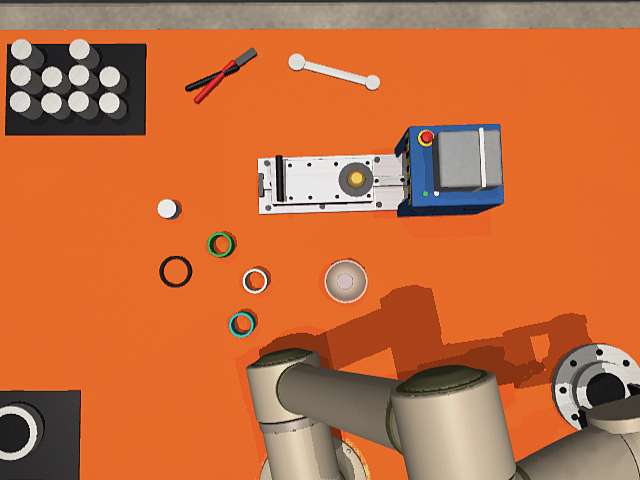

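View pics/scene1.png

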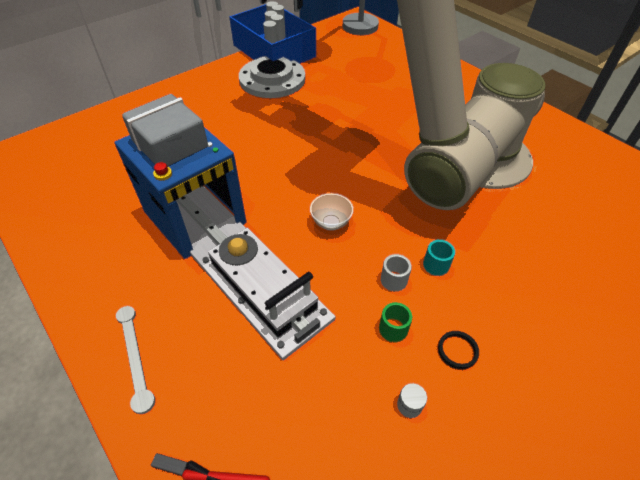

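The top picture shows the steel sleeve at (256,281), with green and turquoise decoys at (221,244) and (242,323). The spigot is at (356,179), the handle bar at (280,178), the hood at (455,170), the tub at (346,281), the seal at (176,271) and the slug at (168,209). The scene picture shows the sleeve at (397,272), the spigot at (237,245) and the handle bar at (290,289).

Run:
```python
from h import *
T=cam("top");S=cam("scene")
im=cv2.imread("pics/top1.png");hsv=cv2.cvtColor(im,cv2.COLOR_BGR2HSV)
def blob(mask,box):
    x0,y0,x1,y1=box;m=np.zeros_like(mask);m[y0:y1,x0:x1]=mask[y0:y1,x0:x1]
    c=max(cv2.findContours(m,cv2.RETR_EXTERNAL,cv2.CHAIN_APPROX_NONE)[0],key=cv2.contourArea);return c
h,s,v=cv2.split(hsv)
white=((s<90)&(v>90)).astype(np.uint8)*255
c=blob(white,(236,262,278,302));(e,r)=cv2.minEnclosingCircle(c);print("sleeve",e,r,ray(T,*e,.05))
gold=((s>120)&(h>18)&(h<32)&(v>60)).astype(np.uint8)*255
c=blob(gold,(335,155,380,205));e,r=cv2.minEnclosingCircle(c);print("spigot",e,r,ray(T,*e,.074))
blk=(v<60).astype(np.uint8)*255
c=blob(blk,(272,150,290,206));rr=cv2.minAreaRect(c);print("handle",rr,ray(T,*rr[0],.108))
print("slug",ray(T,168,209,.042),"seal",ray(T,176,271,.01),"tub",ray(T,346,281,.03), 'green',ray(T,221,244,.05),'turq',ray(T,242,323,.05))
for p in [(411,125),(503,125),(500,207),(398,207)]: print("hood",ray(T,*p,.19))
for p in [(259,160),(259,214)]: print("bedcorner",ray(T,*p,.02))
print("scene: sleeve",ray(S,397,265,.05),"spigot",ray(S,237,243,.075),"handle",ray(S,290,289,.104))
x=T[0];print(T[1])
```

```text
sleeve (254.42308044433594, 280.5) 12.513406753540039 [0.43095981 0.11863322 0.05      ]
spigot (355.78570556640625, 178.3095245361328) 8.856033325195312 [ 0.63771869 -0.08900522  0.074     ]
handle ((279.16741943359375, 178.0252227783203), (46.10004806518555, 6.754475116729736), 88.26429748535156) [0.63301173 0.06491374 0.108     ]
slug [0.57980407 0.29931571 0.042     ] seal [0.45138968 0.28859326 0.01      ] tub [ 0.42930093 -0.07050792  0.03      ] green [0.50617504 0.18760679 0.05      ] turq [0.34430035 0.14382993 0.05      ]
hood [ 0.71728528 -0.18264793  0.19      ]
hood [ 0.71685801 -0.35258543  0.19      ]
hood [ 0.56469097 -0.34398873  0.19      ]
hood [ 0.5651939  -0.15699822  0.19      ]
bedcorner [0.68647308 0.11224037 0.02      ]
bedcorner [0.57121144 0.11202811 0.02      ]
scene: sleeve [0.42999512 0.11883377 0.05      ] spigot [ 0.63643483 -0.09005925  0.075     ] handle [0.63208037 0.06642827 0.104     ]
[[-0.00283953 -0.99850192  0.05464301]
 [-0.99999517  0.00276625 -0.00141666]
 [ 0.00126338 -0.05464677 -0.99850495]]
```

Emit:
jog_arm:
  hand: [0.085,0.085,0.085,0.085,0.085]
  travel:
    - [0.018,0.05,0]
    - [0.018,0.05,0]
    - [0.018,0.05,0]
    - [0.018,0.05,0]
    - [0.018,0.05,0]
  yaw: [-0.08,-0.08,-0.08,-0.08,-0.073]

```text
time_s: 0.72
position: [0.3149, -0.2503, 0.2482]
tool_rot: [[1.0, 0.025, -0.0], [0.025, -1.0, 0.0], [-0.0, -0.0, -1.0]]
ft_force: [0.6, 0.6, -0.0]
grip_width: 0.0851
gripper_force: 0.0
```

Emit:
jog_arm:
  hand: [0.085,0.085,0.085,0.085,0.085]
  travel:
    - [0.018,0.05,-0.005]
    - [0.018,0.05,-0.005]
    - [0.018,0.05,-0.005]
    - [0.018,0.05,-0.005]
    - [0.018,0.05,-0.01]
  yaw: [0,0,0,0,0]

```text
time_s: 1.35
position: [0.4051, -0.0003, 0.2183]
tool_rot: [[1.0, 0.028, 0.001], [0.028, -1.0, -0.0], [0.001, 0.0, -1.0]]
ft_force: [1.2, -0.2, -0.4]
grip_width: 0.0847
gripper_force: 0.0
```

Emit:
jog_arm:
  hand: [0.085,0.085,0.085,0.085,0.085]
  travel:
    - [0.018,0.05,-0.01]
    - [0.008,0.05,-0.01]
    - [0,0.02,-0.01]
    - [0,0,0]
    - [0,0,0]
  yaw: [0,0,0,0,0]

```text
time_s: 1.98
position: [0.4308, 0.1174, 0.1886]
tool_rot: [[1.0, 0.027, 0.0], [0.027, -1.0, -0.0], [0.0, 0.0, -1.0]]
ft_force: [-0.0, 0.7, 0.1]
grip_width: 0.0852
gripper_force: 0.0
```

Run:
```python
from h import *
C,im=grab("wrist","w1.png");s=env.observe();print(s["position"],s["tool_rot"],s["time_s"])
print(proj(C,[.4305,.1188,.05]), C[2],C[1])
```

```text
[0.43084239 0.11714731 0.18867132] [[ 9.99643709e-01  2.66870334e-02  5.07862097e-04]
 [ 2.66871278e-02 -9.99643819e-01 -1.80167890e-04]
 [ 5.02873060e-04  1.93657078e-04 -9.99999855e-01]] 2.025
(np.float64(309.6410353283196), np.float64(228.04000102938141)) [0.5091391  0.11933111 0.31338851] [[ 2.74796512e-02 -9.51008009e-01 -3.07942585e-01]
 [-9.99622317e-01 -2.60493491e-02 -8.75531076e-03]
 [ 3.04666767e-04  3.08066873e-01 -9.51364656e-01]]
```

View pics/w1.png

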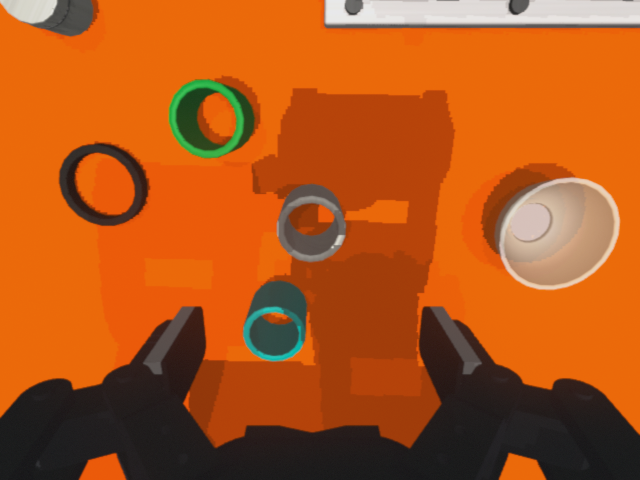

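The sleeve's rim is at (312,228), where the point from the top camera projects to (310,228), so the two agree to about 1 mm. The way down between the decoys is clear.

Emit:
jog_arm:
  hand: [0.085,0.085,0.085,0.085,0.085]
  travel:
    - [0,0.001,-0.05]
    - [0,0,-0.05]
    - [0,0,-0.04]
    - [0,0,-0.014]
    - [0,0,0]
  yaw: [0,0,0,0,0]

```text
time_s: 2.65
position: [0.4307, 0.1181, 0.034]
tool_rot: [[1.0, 0.026, -0.001], [0.026, -1.0, -0.0], [-0.001, -0.0, -1.0]]
ft_force: [0.3, 0.5, 0.0]
grip_width: 0.085
gripper_force: 0.0
```

Emit:
jog_arm:
  hand: [0.06,0.05,0.045,0.04,0.04]
  travel:
    - [0,0,0]
    - [0,0,0]
    - [0,0,0]
    - [0,0,0]
    - [0,0,0]
  yaw: [0,0,0,0,0]
  grip_force: 40

```text
time_s: 3.28
position: [0.4312, 0.1188, 0.0355]
tool_rot: [[1.0, 0.028, 0.002], [0.028, -1.0, -0.0], [0.002, 0.0, -1.0]]
ft_force: [-1.4, -2.0, 8.2]
grip_width: 0.0518
gripper_force: 40.4
```

Emit:
jog_arm:
  hand: [0.04,0.04,0.04,0.04,0.04]
  travel:
    - [0,0,0.05]
    - [0,0,0.05]
    - [0.02,-0.02,0.045]
    - [0.04,-0.04,0]
    - [0.04,-0.04,0]
  yaw: [0,0,0,0,0]

```text
time_s: 3.9
position: [0.5315, 0.018, 0.1805]
tool_rot: [[1.0, 0.028, 0.002], [0.028, -1.0, -0.0], [0.002, 0.0, -1.0]]
ft_force: [0.5, 1.4, -2.2]
grip_width: 0.0513
gripper_force: 43.8
```

Emit:
jog_arm:
  hand: [0.04,0.04,0.04,0.04,0.04]
  travel:
    - [0.04,-0.04,0]
    - [0.04,-0.04,0]
    - [0.026,-0.027,0]
    - [0,0,0]
    - [0,0,0]
  yaw: [0,0,0,0,0]

```text
time_s: 4.53
position: [0.636, -0.0875, 0.1793]
tool_rot: [[1.0, 0.028, -0.001], [0.028, -1.0, 0.0], [-0.001, -0.001, -1.0]]
ft_force: [-0.3, -0.1, -2.3]
grip_width: 0.0514
gripper_force: 43.8
```

Run:
```python
from h import *
C,im=grab("wrist","w2.png");s=env.observe();print(s["position"],s["ft_force"],s["time_s"])
p=np.array(s["position"])
print("spigot",proj(C,[.637,-.0895,.078]),"sleeve top",proj(C,p+[0,0,.015]))
grab("top","top2.png");i=cv2.imread("pics/top2.png")[110:260,230:430];cv2.imwrite("pics/top2c.png",cv2.resize(i,None,fx=4,fy=4))
```

```text
[ 0.63599863 -0.08717346  0.17949947] [ 0.33676544  0.31301989 -2.79509442] 4.575
spigot (np.float64(314.835019508061), np.float64(242.90572080408808)) sleeve top (np.float64(310.28672218604737), np.float64(355.8489294187594))
```

View pics/w2.png

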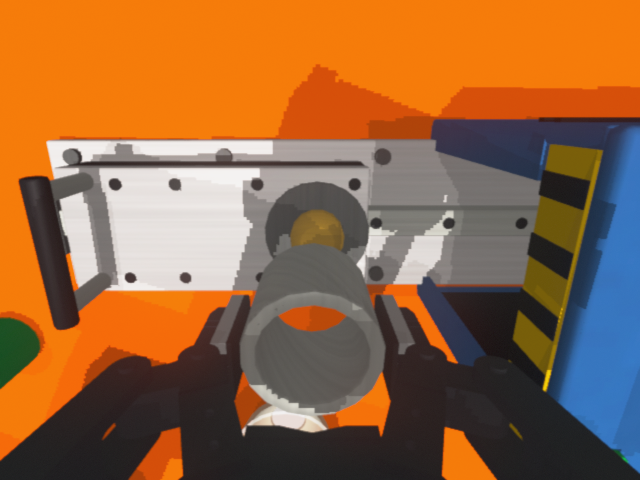

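The picture shows the seat's far edge at (317,181), spanning columns 266–368. The spigot tip is near (318,235). The sleeve's top rim spans columns 240–385, with its near edge at about (312,412).

Run:
```python
from h import *
C=cam("wrist");p=np.array(env.observe()["position"]);print(p)
im=cv2.imread("pics/w2.png");g=cv2.cvtColor(im,cv2.COLOR_BGR2GRAY)
print("col317",g[170:192,317].tolist());print("row225 L",g[225,258:275].tolist(),"R",g[225,360:376].tolist())
print("seat far x",ray(C,317,181.5,.06)-[.036,0,0],"L/R y",ray(C,266,230,.06),ray(C,368,230,.06))
zt=p[2]+.0145
print("rim near",ray(C,312,412.5,zt)+[.026,0,0],"L/R",ray(C,240,350,zt),ray(C,385,350,zt))
S=((cv2.cvtColor(im,cv2.COLOR_BGR2HSV)[:,:,1]<60)).astype(np.uint8)
print(np.where(S[380:430,330])[0][-3:]+380,g[400:420,330].tolist())
```

```text
[ 0.6360599  -0.08707486  0.17966558]
col317 [170, 171, 171, 172, 171, 172, 172, 173, 174, 172, 166, 129, 87, 80, 81, 82, 80, 81, 81, 81, 81, 82]
row225 L [129, 130, 129, 129, 130, 129, 126, 106, 79, 73, 72, 72, 73, 72, 72, 72, 71] R [79, 80, 79, 80, 79, 79, 77, 79, 94, 112, 98, 66, 65, 64, 57, 48]
seat far x [ 0.63732576 -0.08950496  0.06      ] L/R y [ 0.63913293 -0.05581118  0.06      ] [ 0.641142   -0.12538673  0.06      ]
rim near [ 0.6372456  -0.08802769  0.19416558] L/R [ 0.63713213 -0.06254702  0.19416558] [ 0.63857175 -0.1123147   0.19416558]
[411 412 413] [93, 94, 99, 104, 107, 106, 106, 105, 104, 104, 103, 112, 164, 168, 129, 103, 100, 100, 100, 100]
```

View pics/top2c.png

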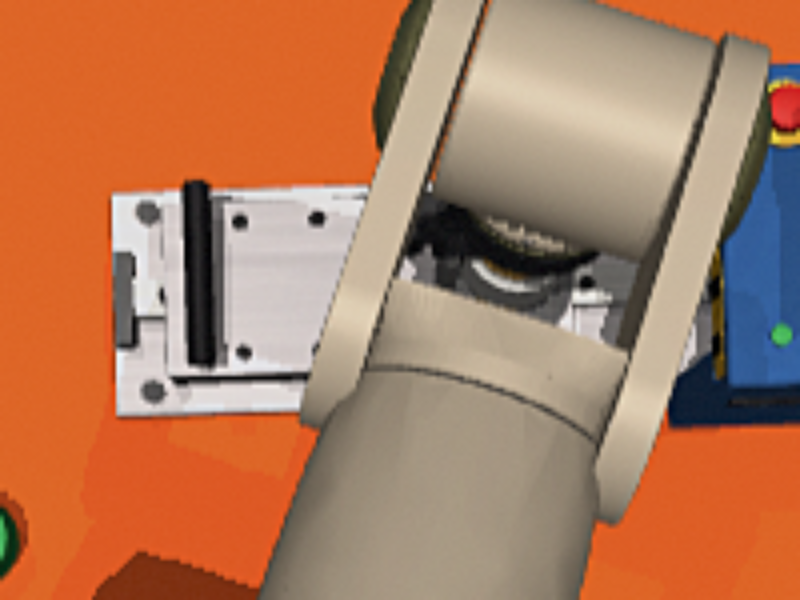

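The wide crop mostly shows the arm covering the spigot, at about (520,270), with the handle clear at (198,275). From the wrist picture the seat centre is (0.6373,-0.0906) and the sleeve axis is (0.6372,-0.0876), so I shift y by -3 mm.

Emit:
jog_arm:
  hand: [0.04,0.04,0.04,0.04,0.04]
  travel:
    - [0,-0.003,0]
    - [0,0,-0.03]
    - [0,0,-0.03]
    - [0,0,-0.01]
    - [0,0,-0.005]
  yaw: [0,0,0,0,0]

```text
time_s: 5.25
position: [0.6369, -0.091, 0.1048]
tool_rot: [[1.0, 0.028, 0.001], [0.028, -1.0, -0.0], [0.001, 0.0, -1.0]]
ft_force: [0.6, -0.9, -2.9]
grip_width: 0.0514
gripper_force: 43.8
```

Emit:
jog_arm:
  hand: [0.04,0.04,0.04,0.04,0.04]
  travel:
    - [0,0,-0.002]
    - [0,0,-0.002]
    - [0,0,-0.002]
    - [0,0,-0.001]
    - [0,0,0]
  yaw: [0,0,0,0,0]

```text
time_s: 5.88
position: [0.6369, -0.0911, 0.0975]
tool_rot: [[1.0, 0.028, 0.001], [0.028, -1.0, -0.0], [0.001, 0.0, -1.0]]
ft_force: [1.6, 0.0, -2.5]
grip_width: 0.0516
gripper_force: 43.9
```

Emit:
jog_arm:
  hand: [0.04,0.04,0.04,0.04,0.04]
  travel:
    - [0,0,-0.001]
    - [0,0,-0.001]
    - [0,0,0]
    - [0,0,0]
    - [0,0,0]
  yaw: [0,0,0,0,0]

```text
time_s: 6.5
position: [0.637, -0.091, 0.0956]
tool_rot: [[1.0, 0.028, 0.001], [0.028, -1.0, -0.0], [0.001, 0.0, -1.0]]
ft_force: [3.6, 0.8, 1.6]
grip_width: 0.0513
gripper_force: 44.1
```

Emit:
jog_arm:
  hand: [0.055,0.06,0.07,0.08,0.085]
  travel:
    - [0,0,0]
    - [0,0,0]
    - [0,0,0]
    - [0,0,0]
    - [0,0,0]
  yaw: [0,0,0,0,0]

```text
time_s: 7.12
position: [0.6366, -0.091, 0.0953]
tool_rot: [[1.0, 0.028, -0.0], [0.028, -1.0, 0.0], [-0.0, -0.0, -1.0]]
ft_force: [-0.5, -0.7, 0.3]
grip_width: 0.0849
gripper_force: 0.0
```

Emit:
jog_arm:
  hand: [0.085,0.085,0.085,0.085,0.085]
  travel:
    - [0,0,0.03]
    - [0,0,0.05]
    - [0,0.05,0.02]
    - [-0.002,0.05,0]
    - [-0.002,0.05,0]
  yaw: [0,0,0,0,0]

```text
time_s: 7.75
position: [0.6325, 0.0604, 0.1957]
tool_rot: [[1.0, 0.027, 0.001], [0.027, -1.0, -0.0], [0.001, 0.0, -1.0]]
ft_force: [0.6, 0.2, -0.6]
grip_width: 0.0848
gripper_force: 0.0
```

Emit:
jog_arm:
  hand: [0.085,0.085,0.06,0.06,0.06]
  travel:
    - [0,0.0065,0]
    - [0,0,0]
    - [0,0,0]
    - [0,0,0]
    - [0,0,0]
  yaw: [0,0,0,0,0]

```text
time_s: 8.38
position: [0.6327, 0.0648, 0.1953]
tool_rot: [[1.0, 0.027, -0.0], [0.027, -1.0, 0.0], [-0.0, -0.0, -1.0]]
ft_force: [-0.2, 0.9, -0.3]
grip_width: 0.0598
gripper_force: 0.0
```

Run:
```python
from h import *
C,im=grab("wrist","w3.png");s=env.observe();print(s["position"],s["time_s"])
print("handle pred",proj(C,[.6325,.0655,.108]),"sleeve pred",proj(C,[.6373,-.0906,.11]))
```

```text
[0.63272072 0.0649733  0.19530687] 8.425
handle pred (np.float64(310.39002861703284), np.float64(252.32126597341534)) sleeve pred (np.float64(571.5121121966079), np.float64(252.55175077418775))
```

View pics/w3.png

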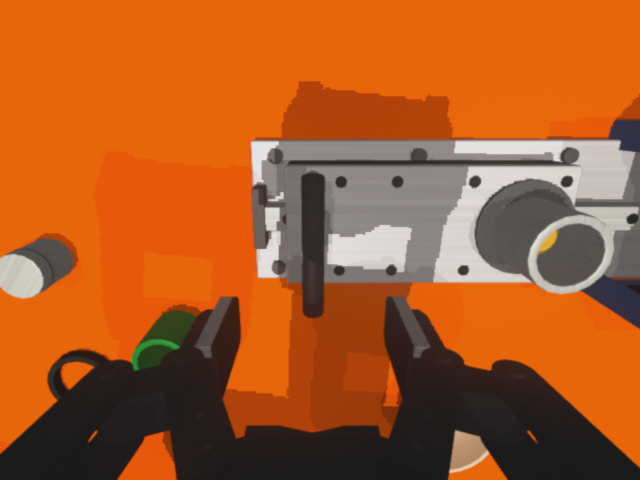

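The sleeve is seated: its rim is at (570,253) and was predicted at (571,253). The handle bar runs from (313,173) to (313,317), close to the prediction. I pinch it from above.

Emit:
jog_arm:
  hand: [0.06,0.06,0.06,0.05,0.04]
  travel:
    - [0,-0.001,-0.04]
    - [0,0,-0.04]
    - [0,0,-0.015]
    - [0,0,0]
    - [0,0,0]
  yaw: [0,0,0,0,0]

```text
time_s: 9.05
position: [0.6335, 0.0644, 0.102]
tool_rot: [[1.0, 0.028, 0.003], [0.028, -1.0, -0.0], [0.003, 0.0, -1.0]]
ft_force: [-0.0, -0.6, -0.0]
grip_width: 0.0402
gripper_force: 0.0
```

Emit:
jog_arm:
  hand: [0.03,0.02,0.015,0.01,0.01]
  travel:
    - [0,0,0]
    - [0,0,0]
    - [0,0,0]
    - [0,0,0]
    - [0,0,0]
  yaw: [0,0,0,0,0]
  grip_force: 25

```text
time_s: 9.68
position: [0.6327, 0.0644, 0.1007]
tool_rot: [[1.0, 0.028, 0.0], [0.028, -1.0, -0.0], [0.0, 0.0, -1.0]]
ft_force: [-0.7, -0.8, 3.8]
grip_width: 0.013
gripper_force: 24.4
```

Emit:
jog_arm:
  hand: [0.01,0.01,0.01,0.01,0.01]
  travel:
    - [0,-0.001,0]
    - [0,-0.001,0]
    - [0,-0.001,0]
    - [0,-0.001,0]
    - [0,-0.001,0]
  yaw: [0,0,0,0,0]

```text
time_s: 10.3
position: [0.6328, 0.062, 0.1006]
tool_rot: [[1.0, 0.029, 0.001], [0.029, -1.0, 0.004], [0.001, -0.004, -1.0]]
ft_force: [1.3, 16.0, 4.7]
grip_width: 0.013
gripper_force: 25.0
```

Emit:
jog_arm:
  hand: [0.01,0.01,0.01,0.01,0.01]
  travel:
    - [0,-0.001,0]
    - [0,-0.001,0]
    - [0,-0.001,0]
    - [0,-0.001,0]
    - [0,-0.001,0]
  yaw: [0,0,0,0,0]

```text
time_s: 10.92
position: [0.633, 0.0557, 0.1006]
tool_rot: [[1.0, 0.029, 0.001], [0.029, -1.0, 0.001], [0.001, -0.001, -1.0]]
ft_force: [0.4, 3.3, 4.1]
grip_width: 0.013
gripper_force: 24.9
```

Broken free, with about 3 N of drag.

Emit:
jog_arm:
  hand: [0.01,0.01,0.01,0.01,0.01]
  travel:
    - [0,-0.008,0]
    - [0,-0.01,0]
    - [0.001,-0.01,0]
    - [0,-0.01,0]
    - [0.0005,-0.01,0]
  yaw: [0,0,0,0,0]

```text
time_s: 11.55
position: [0.6344, 0.0056, 0.1006]
tool_rot: [[1.0, 0.027, 0.001], [0.027, -1.0, -0.0], [0.001, 0.0, -1.0]]
ft_force: [0.2, 2.9, 6.0]
grip_width: 0.0132
gripper_force: 25.0
```

Emit:
jog_arm:
  hand: [0.01,0.01,0.01,0.01,0.01]
  travel:
    - [0.0005,-0.01,0]
    - [0,-0.01,0]
    - [0.0005,-0.01,0]
    - [0,-0.01,0]
    - [0,-0.004,0]
  yaw: [0,0,0,0,0]

```text
time_s: 12.18
position: [0.6356, -0.0387, 0.1006]
tool_rot: [[1.0, 0.027, 0.001], [0.027, -1.0, -0.0], [0.001, 0.0, -1.0]]
ft_force: [3.7, 2.3, 5.3]
grip_width: 0.0134
gripper_force: 25.0
```

Emit:
jog_arm:
  hand: [0.01,0.01,0.01,0.01,0.01]
  travel:
    - [0,-0.001,0]
    - [0,-0.001,0]
    - [0,-0.001,0]
    - [0,-0.0005,0]
    - [0,-0.0005,0]
  yaw: [0,0,0,0,0]

```text
time_s: 12.8
position: [0.6357, -0.0419, 0.1006]
tool_rot: [[1.0, 0.027, 0.002], [0.027, -1.0, -0.0], [0.002, 0.0, -1.0]]
ft_force: [4.1, 2.6, 5.3]
grip_width: 0.0128
gripper_force: 25.0
```

Emit:
jog_arm:
  hand: [0.01,0.01,0.01,0.01,0.01]
  travel:
    - [0.0005,-0.0005,0]
    - [0,-0.0005,0]
    - [0,-0.0005,0]
    - [0,-0.0005,0]
    - [0,-0.0005,0]
  yaw: [0,0,0,0,0]

```text
time_s: 13.42
position: [0.6358, -0.0443, 0.1006]
tool_rot: [[1.0, 0.028, 0.001], [0.028, -1.0, -0.0], [0.001, 0.0, -1.0]]
ft_force: [2.4, 2.8, 6.1]
grip_width: 0.013
gripper_force: 25.2
```

Emit:
jog_arm:
  hand: [0.01,0.01,0.01,0.01,0.01]
  travel:
    - [0.0002,-0.0005,0]
    - [0,-0.0005,0]
    - [0,-0.0005,0]
    - [0,-0.0005,0]
    - [0,-0.0005,0]
  yaw: [0,0,0,0,0]

```text
time_s: 14.05
position: [0.6359, -0.0468, 0.1006]
tool_rot: [[1.0, 0.028, 0.0], [0.028, -1.0, -0.0], [0.0, 0.0, -1.0]]
ft_force: [2.4, 2.6, 6.7]
grip_width: 0.0129
gripper_force: 25.2
```

Emit:
jog_arm:
  hand: [0.01,0.01,0.01,0.01,0.01]
  travel:
    - [0.0002,-0.0005,0]
    - [0,-0.0005,0]
    - [0,-0.0005,0]
    - [0,-0.0005,0]
    - [0,-0.0005,0]
  yaw: [0,0,0,0,0]

```text
time_s: 14.68
position: [0.636, -0.0493, 0.1007]
tool_rot: [[1.0, 0.028, 0.0], [0.028, -1.0, -0.0], [0.0, 0.0, -1.0]]
ft_force: [0.4, 3.1, 6.3]
grip_width: 0.0131
gripper_force: 25.2
```

Emit:
jog_arm:
  hand: [0.01,0.01,0.01,0.01,0.01]
  travel:
    - [0,-0.0005,0]
    - [0,-0.0005,0]
    - [0,-0.0005,0]
    - [0,-0.0005,0]
    - [0,-0.0005,0]
  yaw: [0,0,0,0,0]

```text
time_s: 15.3
position: [0.636, -0.0518, 0.1006]
tool_rot: [[1.0, 0.028, 0.0], [0.028, -1.0, -0.0], [0.0, 0.0, -1.0]]
ft_force: [1.5, 1.8, 6.9]
grip_width: 0.0126
gripper_force: 25.2
```

Emit:
jog_arm:
  hand: [0.01,0.01,0.01,0.01,0.01]
  travel:
    - [0.0002,-0.0005,0]
    - [0,-0.0005,0]
    - [0,-0.0005,0]
    - [0,-0.0005,0]
    - [0,-0.0005,0]
  yaw: [0,0,0,0,0]

```text
time_s: 15.92
position: [0.6361, -0.0543, 0.1006]
tool_rot: [[1.0, 0.028, -0.0], [0.028, -1.0, -0.0], [-0.0, 0.0, -1.0]]
ft_force: [1.3, 3.0, 6.7]
grip_width: 0.013
gripper_force: 25.2
```

Emit:
jog_arm:
  hand: [0.01,0.01,0.01,0.01,0.01]
  travel:
    - [0.0001,-0.0005,0]
    - [0,-0.0005,0]
    - [0,-0.0005,0]
    - [0,-0.0005,0]
    - [0,-0.0005,0]
  yaw: [0,0,0,0,0]

```text
time_s: 16.55
position: [0.6362, -0.0568, 0.1007]
tool_rot: [[1.0, 0.028, -0.0], [0.028, -1.0, -0.0], [-0.0, 0.0, -1.0]]
ft_force: [1.4, 2.8, 6.4]
grip_width: 0.0132
gripper_force: 25.2
```

Emit:
jog_arm:
  hand: [0.01,0.01,0.01,0.01,0.01]
  travel:
    - [0.0001,-0.0005,0]
    - [0,-0.0005,0]
    - [0,-0.0005,0]
    - [0,-0.0005,0]
    - [0,-0.0005,0]
  yaw: [0,0,0,0,0]

```text
time_s: 17.18
position: [0.6362, -0.0593, 0.1006]
tool_rot: [[1.0, 0.028, -0.0], [0.028, -1.0, -0.0], [-0.0, 0.0, -1.0]]
ft_force: [0.2, 2.1, 6.8]
grip_width: 0.0127
gripper_force: 25.2
```

Emit:
jog_arm:
  hand: [0.01,0.01,0.01,0.01,0.01]
  travel:
    - [0.0001,-0.0005,0]
    - [0,-0.0005,0]
    - [0,-0.0005,0]
    - [0,-0.0005,0]
    - [0,-0.0005,0]
  yaw: [0,0,0,0,0]

```text
time_s: 17.8
position: [0.6363, -0.0618, 0.1006]
tool_rot: [[1.0, 0.028, -0.0], [0.028, -1.0, -0.0], [-0.0, 0.0, -1.0]]
ft_force: [0.3, 2.8, 6.0]
grip_width: 0.0133
gripper_force: 25.2
```

Emit:
jog_arm:
  hand: [0.01,0.01,0.01,0.01,0.01]
  travel:
    - [0.0001,-0.0005,0]
    - [0,-0.0005,0]
    - [0,-0.0005,0]
    - [0,-0.0005,0]
    - [0,-0.0005,0]
  yaw: [0,0,0,0,0]

```text
time_s: 18.42
position: [0.6364, -0.0643, 0.1006]
tool_rot: [[1.0, 0.028, -0.001], [0.028, -1.0, -0.0], [-0.001, 0.0, -1.0]]
ft_force: [0.1, 3.1, 7.8]
grip_width: 0.0131
gripper_force: 25.2
```

Emit:
jog_arm:
  hand: [0.01,0.01,0.01,0.01,0.01]
  travel:
    - [0.0001,-0.0005,0]
    - [0,-0.0005,0]
    - [0,-0.0005,0]
    - [0,-0.0005,0]
    - [0,-0.0005,0]
  yaw: [0,0,0,0,0]

```text
time_s: 19.05
position: [0.6365, -0.0668, 0.1006]
tool_rot: [[1.0, 0.028, -0.001], [0.028, -1.0, -0.0], [-0.001, 0.0, -1.0]]
ft_force: [-0.6, 2.2, 8.0]
grip_width: 0.013
gripper_force: 25.2
```

Emit:
jog_arm:
  hand: [0.01,0.01,0.01,0.01,0.01]
  travel:
    - [0,-0.0005,0]
    - [0,-0.0005,0]
    - [0,-0.0005,0]
    - [0,-0.0005,0]
    - [0,-0.0005,0]
  yaw: [0,0,0,0,0]

```text
time_s: 19.68
position: [0.6365, -0.0693, 0.1006]
tool_rot: [[1.0, 0.028, -0.0], [0.028, -1.0, -0.0], [-0.0, 0.0, -1.0]]
ft_force: [1.5, 3.1, 7.3]
grip_width: 0.0129
gripper_force: 25.2
```

Emit:
jog_arm:
  hand: [0.01,0.01,0.01,0.01,0.01]
  travel:
    - [0.0001,-0.0005,0]
    - [0,-0.0005,0]
    - [0,-0.0005,0]
    - [0,-0.0005,0]
    - [0,-0.0005,0]
  yaw: [0,0,0,0,0]

```text
time_s: 20.3
position: [0.6366, -0.0715, 0.1007]
tool_rot: [[1.0, 0.028, -0.0], [0.028, -1.0, 0.0], [-0.0, -0.0, -1.0]]
ft_force: [0.3, 4.0, 7.9]
grip_width: 0.0128
gripper_force: 25.2
```

Emit:
jog_arm:
  hand: [0.01,0.01,0.01,0.01,0.01]
  travel:
    - [0,-0.0005,0]
    - [0,-0.0005,0]
    - [0,0,0]
    - [0,0,0]
    - [0,0,0]
  yaw: [0,0,0,0,0]

```text
time_s: 20.92
position: [0.6366, -0.0722, 0.1006]
tool_rot: [[1.0, 0.028, -0.0], [0.028, -1.0, 0.001], [-0.0, -0.001, -1.0]]
ft_force: [1.2, 5.4, 6.6]
grip_width: 0.0132
gripper_force: 25.2
```

Contact with the stop: the force rises about 2 N per mm above the 2.7 N drag.

Emit:
jog_arm:
  hand: [0.01,0.01,0.01,0.01,0.01]
  travel:
    - [0,-0.0005,0]
    - [0,-0.0005,0]
    - [0,0,0]
    - [0,0,0]
    - [0,0,0]
  yaw: [0,0,0,0,0]

```text
time_s: 21.55
position: [0.6366, -0.0729, 0.1006]
tool_rot: [[1.0, 0.028, -0.0], [0.028, -1.0, 0.001], [-0.0, -0.001, -1.0]]
ft_force: [0.7, 7.2, 7.3]
grip_width: 0.0129
gripper_force: 25.2
```

Emit:
jog_arm:
  hand: [0.02,0.035,0.05,0.05,0.05]
  travel:
    - [0,0,0]
    - [0,0,0]
    - [0,0,0]
    - [0,0,0]
    - [0,0,0]
  yaw: [0,0,0,0,0]

```text
time_s: 22.18
position: [0.6368, -0.0736, 0.1002]
tool_rot: [[1.0, 0.028, -0.0], [0.028, -1.0, -0.0], [-0.0, 0.0, -1.0]]
ft_force: [0.3, -0.4, -0.2]
grip_width: 0.0496
gripper_force: 0.0
```

Emit:
jog_arm:
  hand: [0.05,0.05,0.05,0.05,0.05]
  travel:
    - [0,0,0.02]
    - [0,0,0.04]
    - [0,0,0.04]
    - [0,0,0]
    - [0,0,0]
  yaw: [0,0,0,0,0]

```text
time_s: 22.8
position: [0.6365, -0.0734, 0.1995]
tool_rot: [[1.0, 0.028, -0.001], [0.028, -1.0, 0.0], [-0.001, -0.0, -1.0]]
ft_force: [0.1, 0.5, 0.5]
grip_width: 0.0502
gripper_force: 0.0
```

Run:
```python
from h import *
C,im=grab("wrist","w4.png");s=env.observe();print(s["position"],s["ft_force"],s["time_s"])
print("handle pred",proj(C,[.6363,-.0725,.108]),"1mm back",proj(C,[.6363,-.0715,.108]))
```

```text
[ 0.63638675 -0.07335846  0.19904535] [ 0.77928306  0.12749603 -0.42404162] 22.85
handle pred (np.float64(310.19135680068734), np.float64(249.6794024140882)) 1mm back (np.float64(308.5639163881998), np.float64(249.63646238985532))
```

View pics/w4.png

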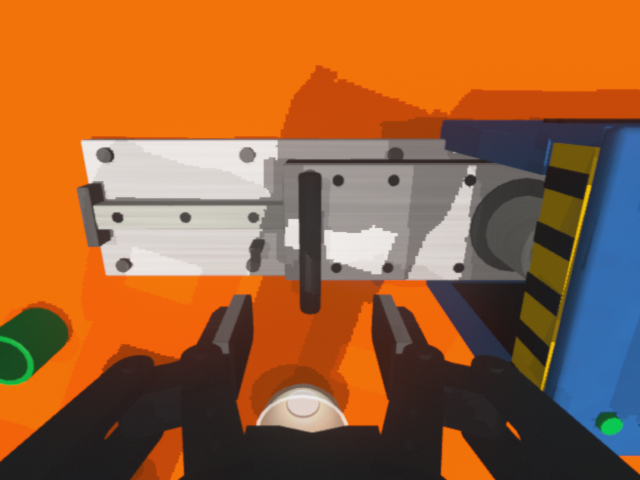

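The handle bar is at column 310, y about -0.072, so it is still in contact with the stop. The sleeve stands seated under the hood's front edge at (520,225), and the gripper is clear.

```bash
python3 -c "
from rig import env
print(env.close_job())"
```

```text
the job is handed in; nothing more can be done
None
```

The job is handed in at about 23 s: the sleeve is seated on its spigot, and the carriage broke free and was left released against the stop at about 4.5 N (wrist force less drag), with no bystander knowingly touched; the verdict was not shown.

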